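# Set the blade gap and start the film coater

## Robot

A 6-joint arm with a two-finger parallel gripper is mounted at the origin on the work surface. World frame = base frame: x ahead of the robot, y to its left, z up, the work surface at z = 0. Lengths are in mm, angles in rad, forces in N, time in s.
With the tool pointing down it reaches from about 325 to 900 mm from the base axis. Payload 6.1 kg.
Tool frame: the origin (TCP) lies at the very end of the fingers, on their centre line; the grasp point (between the pads) lies 19 mm behind it; z points along the fingers, y is the line along which they close (so a half turn about z gives the same grasp; the last joint's range is limited). The gripper opens to 85 mm and grips with 20 to 120 N. Pads are 22 mm wide; open, the fingers measure 114 mm over their backs; the gripper's body (76 mm by 85 mm) begins 54 mm behind the grasp point. The pads swing forward as they close: fully open they stand 13 mm farther back than shut.
Start: joints at [1.113, 0.22, 1.526, -0, 1.395, -0.126], TCP at [203.589, 590.904, 231.3] pointing down, gripper open.
Joint ranges: [-2.98, 2.98], [-0.91, 2.08], [0.09, 2.57], [-1.24, 4.39], [0.2, 2.65], [-2.68, 2.68]. Speed limits (rad/s): [2.57, 2.57, 3.01, 3.14, 3.14, 3.14].

## Interface

Orientations are given as a unit quaternion [w, x, y, z].
In Python, from rig import env gives the robot as it stands.
- The arm moves only by the tool drive_tool, never from a script. Its argument "targets" is a list of rows, each a list of 3 entries, a list of its own where there are three numbers: the shift along the tool's x, y, z scaled (see below), then the turn, a rotation vector about the tool's x, y, z scaled (see below), then the opening, from 0 (shut) to 1 (fully open). A call has 1 to 12 rows; each row is the pose to reach, as a shift and turn from the pose commanded when the call began, along the tool's axes at that moment; what a row does not reach only later rows make up. The controller multiplies each number of a shift by 0.2 m and each number of a turn by 90 degrees. A row lasts 1/12 s, in which the tool goes at most 41.7 mm and 7.16 degrees, less where a joint would pass 70% of its speed; a pose out of reach is approached as far as the arm can. A call with a number of a shift or a turn outside -1 to 1 is refused whole. A call with a gripper value outside its range is refused whole. The fingers move at their own pace and stop on an object; the grip force is fixed at half the most. Time passes only in rows, so rows that repeat a pose let the fingers close. It gives the time, the measured TCP pose, the force, the opening and the grip force at its end, in the units of the state.
- env.state(): the state, without advancing time (a new reading comes with each control period).
- env.grab_frame(name): name is "scene" or "top" or "wrist"; returns a dict with "frame" (420x560x3 uint8, red, green, blue), "z_map" (420x560 float32, mm along the optical axis (not along the pixel's ray), 0 where there is no reading), "fovy" (degrees; the focal length in pixels is half the picture's height over the tangent of half this angle, whatever the lens; pixels are square), "cx", "cy" (the principal point, pixels), "origin" and "rotation" of the camera in the world. Camera axes: x right, y down, z forward; pixel columns grow to the right and rows downward; lengths in mm; the calibration is good to about 2 mm. A picture is of the moment at which its call begins.
- env.job_done(): hands the job in; it is judged then, once.
The state is a dict: "time": time; "joint_positions": joint angles; "qd": joint speeds; "tau": joint torques, N m; "tcp_pos": TCP position; "tcp_rot": TCP orientation; "ft_force": force on the tool from outside, world axes, zero at the start; "moment": the same for the moment, N m; "grip_width": finger opening in mm; "finger_force": force on a finger pad.
Only numpy, scipy, OpenCV 4.12 (cv2) and the standard library are available. Lean on these libraries where they do the work, as an engineer would, in place of code of your own. Each camera call takes 0.05 s, during which the arm holds its last target. There are 200 camera calls.

## Task

Get the film coater ready for the next coat: nudge the black wing knob on the blade carriage round until the needle of the gap dial points at the red mark, then slide the carriage fully home against the blue far stop without upsetting the setting. After that lower the clear hood until it is fully closed, without slamming it, and only then press the green start button all the way in and let go. Keep off the red stop button and do not disturb the cup, jug, beaker or spatula standing around.

Things in the scene. Friction and masses are not known exactly. Their poses are not given: they have to be found in the camera images.
- coater: bench film coater fixed on the table, 420 (x) x 315 (y) mm; origin on the table top under the middle of the bed's width. Its x runs along the bed away from the robot to the far stop, y left, z up. Bed top z = 75 mm, x -200 to 160, y -86 to 86. Blue far stop: near face x = 120, 34 mm high. White control strip: y 100 to 185, top z = 95, with the buttons and a cup at its far end
- carriage (a joint): slide of the blade carriage, m: its distance from the far stop (0 = home against it, at most 0.14, growing towards the robot). A metal bridge 80 (x) x 154 (y) x 41 mm tall on the bed, middle at coater x = 80 mm minus this value, y = 0. Slides with about 5 N friction and stays where it is left; push it by its flat near face
- carriage_push (a point): middle of the carriage's flat near face, 25 mm above the bed (100 mm above the table); the face is 154 mm wide and reaches from 9 to 41 mm above the bed. Axes as the coater's
- knob_top (a point): top centre of the black wing knob, on its vertical axis, 154 mm above the table, at coater y = +40 mm, above the middle of the carriage's length. The wing is a bar 70 mm long, 14 mm thick, 28 mm tall (126 to 154 mm above the table) on a 48 mm disc. The point turns with the knob: its x axis lies along the wing, towards the end with the white line
- gap_knob (a joint): angle of the wing knob, rad, growing clockwise seen from above; at 0 the white-lined end points along coater +x. Range -3 to 3. Friction about 0.05 N m; it stays where it is left. The dial needle is geared to it
- needle (a joint): angle of the dial needle, rad, growing clockwise seen from above, 0 = along coater +x; always 0.6 x gap_knob. The dial is a round white face 71 mm across on the carriage right of the knob, centre at coater y = -36 mm, 126 mm above the table. The needle starts anticlockwise of the mark: turn the knob clockwise to reach it, back if overshot
- set_mark (a joint): angle of the red set mark on the same dial, same zero and direction as needle; it stays fixed during the task.
- needle_tip (a point): tip of the black needle, 31 mm from the dial's centre
- mark_tip (a point): middle of the red set mark (7 mm wide), also 31 mm from the dial's centre; with the needle set right, needle_tip lies here
- hood (a joint): angle of the hood, rad: 0 = closed over the bed, 1.57 = upright on the right of the bed; starts at 1.4 to 1.7. Hinge line along coater x at y = -105, z = 75 mm; its friction (0.65 N m) holds any angle, so push it all the way. A clear box in a grey frame, 330 mm long (coater x -185 to 145), 205 mm from hinge to free edge, 92 mm deep; closed, its flat top is 167 mm up
- hood_edge (a point): point on the hood's outer top corner along its free long edge, 205 mm from the hinge and 92 mm out, at coater x = -30 mm. Site axes: y from the hinge towards the free edge, z out of the hood's flat top (up when closed).
- hood_handle (a point): middle of the steel bar handle, 110 mm long (along coater x) and 10 mm thick, standing 30 mm off the hood's free side, at coater x = 50 mm; when the hood is open it sticks up on top.
- start_top (a point): centre of the top of the green start button, 30 mm across, on the control strip
- start (a joint): travel of the green start button in m: 0 = out, 0.006 = fully in (about 5 N); springs back
- stop_top (a point): centre of the top of the red stop button, 65 mm from the green one, nearer the robot; do not press
- stop (a joint): travel of the red stop button in m, 0 = out
- strip_cup: small white cup, 52 mm across, 55 mm tall, standing on the far end of the control strip; origin under its middle; leave it
- jug: white jug with a handle, 116 mm across, 150 mm tall, on the weighing scale to the left; leave it
- beaker: white beaker, 100 mm across, 120 mm tall, far right; leave it
- spatula: spatula 200 mm long lying on the table to the left of the coater; leave it

How it is judged:
By the outcome, as a careful person would: the job done as asked, in the order asked, and still so for the second after the job is handed in, with the robot touching nothing.
It also fails if it takes over 72 s, if anything falls off the work surface, if the arm or the gripper's body presses on something with over 40 N, if the wrist force passes 120 N, or if a joint passes its speed limit or range.

## Working session

There is one attempt and no reset: what is moved stays moved. The work goes in short steps, Python scripts to look and compute and a tool call to move; the robot and the scene stay as the last step left them, time stands still between calls to the robot, and variables do not carry over. Pictures are saved under pics/ and viewed, at most 10 in all, crops included, and the job is handed in when it is done.

Besides the shell and the picture viewer there is one more tool, called in YAML: its name, and indented under it one key for each argument. drive_tool: Moves the arm, as the interface text tells. Its arguments: {"type":"object","properties":{"targets":{"type":"array"}},"required":["targets"]}

```bash
mkdir -p pics; ls; cat > h.py <<'E'
import numpy as np, cv2
from rig import env
def cam(n):
    d=env.grab_frame(n); d['f']=d['frame'].shape[0]/2/np.tan(np.radians(d['fovy'])/2); d['R']=np.array(d['rotation']).reshape(3,3); d['o']=np.array(d['origin']); return d
def ray(d,u,v):
    r=np.stack([(np.asarray(u)-d['cx'])/d['f'],(np.asarray(v)-d['cy'])/d['f'],np.ones_like(np.asarray(u,float))],-1); return r@d['R'].T
def plane(d,u,v,z):
    r=ray(d,u,v); return d['o']+r*((z-d['o'][2])/r[...,2])[...,None]
def cloud(d):
    v,u=np.mgrid[:420,:560]; return d['o']+ray(d,u,v)*d['z_map'][...,None]
def proj(d,p):
    c=(np.asarray(p,float)-d['o'])@d['R']; return c[...,:2]/c[...,2:]*d['f']+[d['cx'],d['cy']]
def save(d,n,box=None,s=1):
    im=d['frame'][...,::-1]
    if box: im=im[box[1]:box[3],box[0]:box[2]]
    cv2.imwrite(f'pics/{n}.png',cv2.resize(im,None,fx=s,fy=s,interpolation=cv2.INTER_CUBIC))
E
python3 - <<'E'
from h import *
s=env.state(); print(s['time'],s['tcp_pos'],s['tcp_rot'],s['grip_width'],s['ft_force'])
for n in ['top','scene']:
    d=cam(n); save(d,n+'0',s=1.4); print(n,d['o'],d['R'].round(3).tolist(),d['f'],d['cx'],d['cy'])
E
```

```text
pics
0.0 [203.31826897 590.35232479 230.20147675] [-2.91098450e-04  1.65145740e-01  9.86268681e-01 -9.42955948e-04] 85.36236413351453 [0.59933583 1.61224877 0.4955751 ]Traceback (most recent call last):
  File "<stdin>", line 4, in <module>
  File "h.py", line 4, in cam
    d=env.grab_frame(n); d['f']=d['frame'].shape[0]/2/np.tan(np.radians(d['fovy'])/2); d['R']=np.array(d['rotation']).reshape(3,3); d['o']=np.array(d['origin']); return d
                                                                                              ~~~~~~~~~~~~~~~~~~~~~~~~~~~~~~~^^^^^
ValueError: cannot reshape array of size 4 into shape (3,3)
```

```bash
sed -i "s/np.array(d\['rotation'\]).reshape(3,3)/Q(d['rotation'])/; s/^def cam/from scipy.spatial.transform import Rotation as Rot\nQ=lambda q: Rot.from_quat(np.roll(q,-1)).as_matrix()\ndef cam/" h.py
python3 - <<'E'
from h import *
for n in ['top','scene']:
    d=cam(n); save(d,n+'0',s=1.4); print(n,d['o'],d['R'].round(3).tolist(),d['f'],d['cx'],d['cy'])
print(env.state()['time'])
E
```

```text
top [ 378.61660956   52.47526385 1759.89560567] [[-0.014, -0.995, 0.101], [-1.0, 0.014, -0.001], [-0.0, -0.101, -0.995]] 516.9562139796951 280.27421696139373 204.35487943239917
scene [1349.46545537 -434.2692996  1073.30574757] [[0.497, 0.611, -0.617], [0.868, -0.363, 0.339], [-0.017, -0.703, -0.711]] 457.7323632544836 281.7769120196309 207.24520158054145
0.15
```

View pics/top0.png

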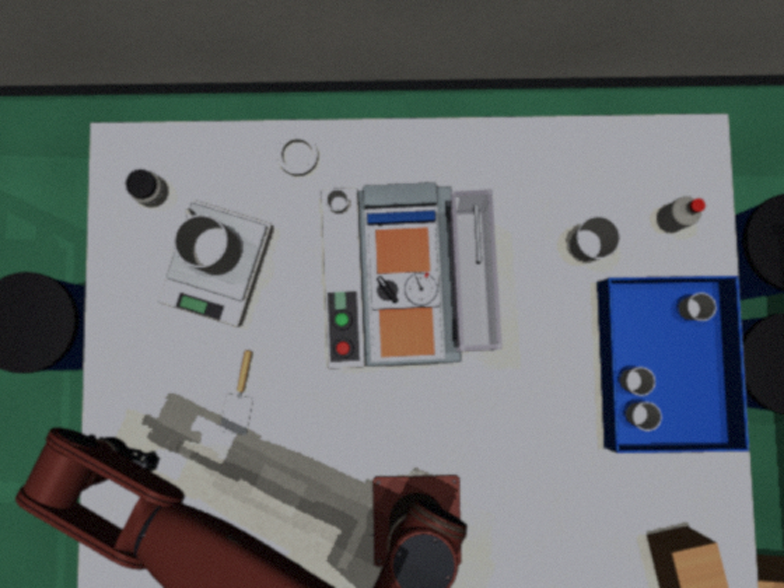

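View pics/scene0.png

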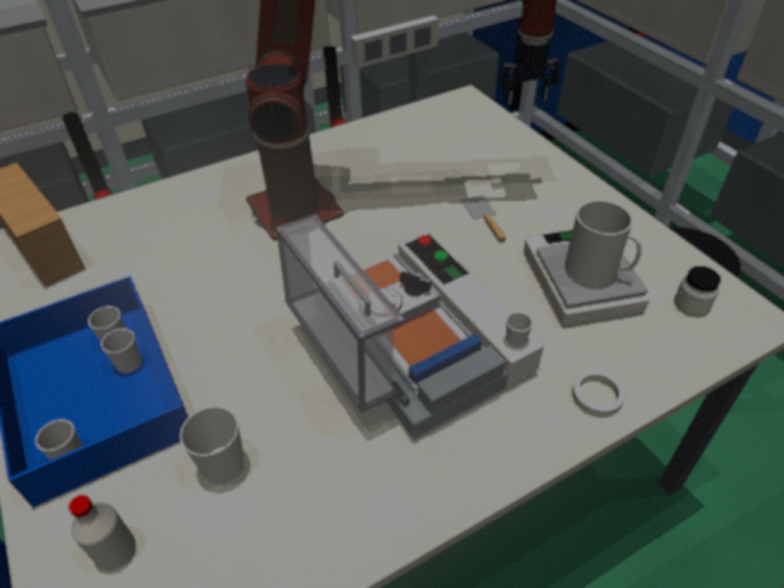

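```bash
python3 - <<'E'
from h import *
d=cam('top'); im=d['frame']; hsv=cv2.cvtColor(im,cv2.COLOR_RGB2HSV)
save(d,'dial0',(215,125,370,275),4)
roi=np.zeros((420,560),bool); roi[125:270,225:330]=1
def blobs(m,name,z,amin=4):
    n,l,st,c=cv2.connectedComponentsWithStats((m&roi).astype(np.uint8))
    for i in range(1,n):
        if st[i,4]>=amin: print(name,c[i].round(1),st[i].tolist(),plane(d,c[i,0],c[i,1],z).round(1))
H,S,V=[hsv[...,i].astype(int) for i in range(3)]
blobs((S>120)&(V>60)&(H>40)&(H<85),'green',100)
blobs((S>120)&(V>60)&((H<4)|(H>172)),'red',126)
blobs((S>100)&(H>100)&(H<130),'blue',109,20)
blobs((S>100)&(H>4)&(H<18),'orange',76,20)
blobs((V<55),'dark',150,20)
P=cloud(d)
for nm,m in [('blue',(S>100)&(H>100)&(H<130)&roi)]:
    q=P[m]; print(nm,np.median(q,0))
    v,u=np.nonzero(m); r=cv2.minAreaRect(np.c_[u,v].astype(np.float32)); b=cv2.boxPoints(r); print(plane(d,b[:,0],b[:,1],109).round(1).tolist())
E
```

```text
green [243.7 227.8] [239, 224, 10, 9, 69] [472.3 168.9 100. ]
red [244.5 248.2] [240, 244, 10, 10, 79] [406.7 164.8 126. ]
blue [286.2 154.9] [262, 151, 49, 9, 354] [706.3  28.8 109. ]
orange [287.2 178.5] [269, 163, 38, 32, 1127] [634.1  26.3  76. ]
orange [290.  236.6] [271, 219, 39, 36, 1234] [443.   19.9  76. ]
dark [275.2 146.9] [265, 146, 20, 2, 22] [724.5  63.7 150. ]
dark [320.6 162.3] [318, 146, 5, 38, 81] [673.1 -78.8 150. ]
dark [323.  203.5] [322, 185, 3, 37, 50] [542.  -83.4 150. ]
dark [277.  207.7] [271, 201, 13, 15, 119] [531.1  60.8 150. ]
dark [245.  233.4] [235, 210, 19, 47, 399] [452.  161.3 150. ]
dark [324.5 235.6] [323, 223, 4, 24, 65] [441.9 -85.9 150. ]
blue [705.9579487   29.25988177 107.8316298 ]
[[715.9, 107.8, 109.0], [720.9, -48.5, 109.0], [696.7, -49.1, 109.0], [691.8, 107.0, 109.0]]
```

View pics/dial0.png

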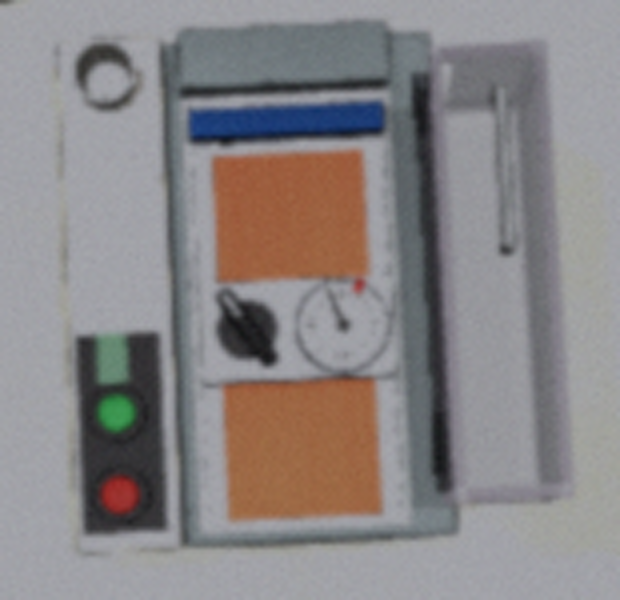

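```bash
python3 - <<'E'
from h import *
d=cam('top'); P=cloud(d).reshape(-1,3); 
yaw=0.032; c,s=np.cos(yaw),np.sin(yaw); Rc=np.array([[c,-s,0],[s,c,0],[0,0,1]])
q=(P-[574,24,0])@Rc
def prof(axis,lo,hi,fix,flo,fhi,step=3):
    out=[]
    for x in np.arange(lo,hi,step):
        m=(q[:,axis]>=x)&(q[:,axis]<x+step)&(q[:,fix]>flo)&(q[:,fix]<fhi)
        out.append((round(float(x)),int(np.median(q[m,2])) if m.any() else None))
    return out
def steps(p): 
    o=[p[0]]
    for a,b in zip(p,p[1:]):
        if b[1] is None or o[-1][1] is None or abs(b[1]-o[-1][1])>4: o.append(b)
    return o
print('x@y-15..15',steps(prof(0,-240,240,1,-10,0)))
print('x@strip',steps(prof(0,-240,240,1,110,130)))
print('y@x-120',steps(prof(1,-230,230,0,-140,-100)))
print('y@x 80',steps(prof(1,-230,230,0,60,90)))
print('y@x 130',steps(prof(1,-230,230,0,126,134)))
# hood points: high
m=(q[:,1]<-95)&(q[:,1]>-330)&(q[:,2]>230)&(abs(q[:,0])<250); h=q[m]
print('hood top', h.min(0),h.max(0),np.percentile(h,[1,50,99],axis=0).round(0).tolist(), m.sum())
E
```

```text
x@y-15..15 [(-240, 3), (-234, -2), (-213, 6), (-210, 62), (-201, 69), (-195, 76), (-189, 69), (-186, 76), (-168, 81), (-162, 70), (-156, 80), (-144, 72), (-135, 78), (-132, 72), (-129, 78), (-123, 73), (-114, 82), (-111, 76), (-78, 96), (-75, 115), (-60, 120), (-57, 126), (-30, 121), (-12, 116), (3, None), (6, 77), (27, 72), (39, 77), (60, 68), (63, 75), (75, 70), (78, 75), (90, 80), (99, 69), (111, 79), (117, 74), (120, 92), (123, 106), (147, None), (150, None), (153, 74), (159, 95), (162, 90), (165, 108), (168, 113), (177, 108), (213, 100), (216, None), (219, None), (222, None), (225, None), (228, None), (231, None), (234, None), (237, None)]
x@strip [(-240, 2), (-210, 85), (-207, 91), (-204, 97), (-198, 92), (-189, 97), (-102, 92), (-99, 98), (-18, 91), (18, 96), (30, 91), (33, 98), (45, 90), (54, 97), (66, 92), (69, 97), (81, 91), (105, 96), (177, 114), (180, 107), (183, 99), (186, 120), (189, 97), (198, 103), (201, 92), (213, None), (216, None), (219, None), (222, None), (225, None), (228, None), (231, None), (234, 4)]
y@x-120 [(-230, None), (-227, None), (-224, None), (-221, No
[... 1126 characters left out ...]
186), (-113, 275), (-110, 281), (-107, 274), (-104, 68), (-89, None), (-86, 77), (-83, 96), (-80, None), (-77, 110), (-47, 102), (-44, 112), (-41, 106), (-38, 112), (-35, 107), (-23, 112), (-8, 106), (1, 111), (7, 102), (10, 108), (28, 103), (31, 113), (34, 108), (37, 101), (40, 110), (58, 105), (64, 113), (67, 108), (82, 83), (85, 66), (91, None), (94, 58), (97, 72), (100, 93), (115, 99), (145, 92), (166, 97), (169, 92), (187, None), (190, 12), (193, -1), (199, -6), (202, -1), (208, 4), (211, -4), (220, 2), (229, -3)]
hood top [-183.02888284 -188.35917182  265.67299689] [ 148.96171918 -101.73786122  324.18671887] [[-180.0, -187.0, 273.0], [-21.0, -144.0, 282.0], [145.0, -103.0, 318.0]] 3416
```

drive_tool:
  targets:
    - [[-0.8, -0.65, 0], [0, 0, 0], 0.27]
    - [[-0.8, -0.65, 0], [0, 0, 0], 0.27]
    - [[-0.8, -0.65, 0], [0, 0, 0], 0.27]
    - [[-0.8, -0.65, 0], [0, 0, 0], 0.27]
    - [[-0.8, -0.65, 0], [0, 0, 0], 0.27]
    - [[-0.8, -0.65, 0], [0, 0, 0], 0.27]

```text
time: 0.75
tcp_pos: [315.7, 410.9, 231.2]
tcp_rot: [0.001, 0.168, 0.986, -0.001]
ft_force: [0.1, 0.8, -0.5]
grip_width: 23.0
finger_force: 0.0
```

drive_tool:
  targets:
    - [[-0.8, -0.65, 0], [0, 0, 0], 0.27]
    - [[-0.8, -0.65, 0], [0, 0, 0], 0.27]
    - [[-0.8, -0.65, 0], [0, 0, 0], 0.27]
    - [[-0.8, -0.65, 0], [0, 0, 0], 0.27]
    - [[-0.8, -0.65, 0], [0, 0, 0], 0.27]
    - [[-0.8, -0.65, 0], [0, 0, 0], 0.27]
    - [[-0.8, -0.65, 0], [0, 0, 0], 0.27]

```text
time: 1.33
tcp_pos: [422.4, 239.3, 231.4]
tcp_rot: [-0.0, 0.167, 0.986, 0.0]
ft_force: [0.0, 0.6, -0.4]
grip_width: 22.8
finger_force: 0.0
```

drive_tool:
  targets:
    - [[-0.8, -0.65, 0], [0, 0, -0.6], 0.27]
    - [[-0.8, -0.65, 0], [0, 0, -0.6], 0.27]
    - [[-0.8, -0.65, 0], [0, 0, -0.6], 0.27]
    - [[-0.8, -0.65, 0], [0, 0, -0.6], 0.27]
    - [[-0.8, -0.65, 0], [0, 0, -0.6], 0.27]
    - [[-0.8, -0.65, 0], [0, 0, -0.6], 0.27]
    - [[-0.8, -0.65, 0], [0, 0, -0.6], 0.27]
    - [[-0.8, -0.65, 0], [0, 0, -0.6], 0.27]
    - [[-0.8, -0.65, 0], [0, 0, -0.6], 0.27]

```text
time: 2.08
tcp_pos: [530.2, 67.2, 231.0]
tcp_rot: [-0.0, -0.303, 0.953, 0.0]
ft_force: [-0.4, 1.0, -0.6]
grip_width: 23.3
finger_force: 0.0
```

```bash
python3 - <<'E'
from h import *
s=env.state(); print(s['time'],s['tcp_pos'],s['tcp_rot'],s['grip_width'],s['ft_force'],s['joint_positions'])
d=cam('wrist'); save(d,'w0',s=1.4); print(d['o'],d['R'].round(3).tolist(),d['f'])
print(proj(d,[[535.7,62.8,154],[533.5,-13,126]]))
E
```

```text
2.0833 [530.23918443  67.15389066 230.97761139] [-2.65534769e-04 -3.03211175e-01  9.52923256e-01  4.25222529e-04] 23.28903760648248 [-0.42474039  0.99295775 -0.62361187] [-2.20174024e-02  4.40004697e-03  1.76193836e+00  6.44593943e-04
  1.37603233e+00 -2.20906015e+00]
[468.98787507  23.56651643 374.70076799] [[-0.578, 0.78, 0.239], [0.816, 0.553, 0.17], [0.0, 0.293, -0.956]] 366.8042248134284
[[267.51428598 220.54182079]
 [178.09014883 142.8181246 ]]
```

View pics/w0.png

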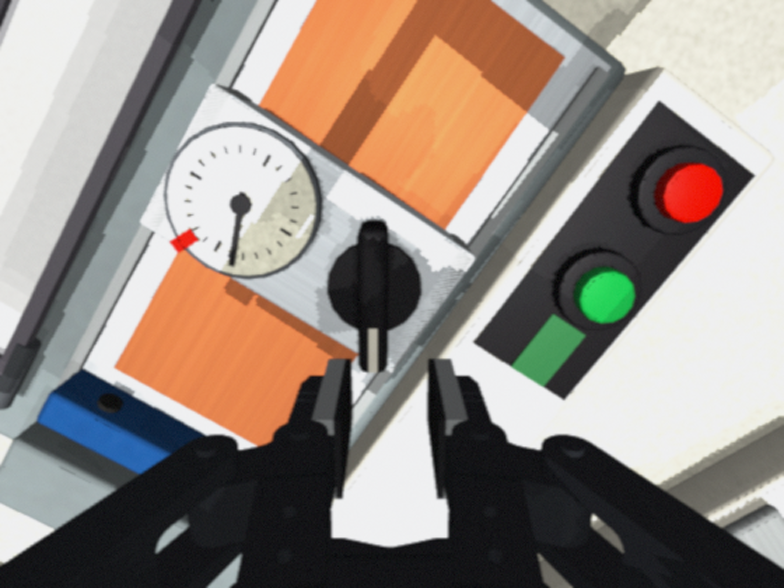

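```bash
cat >> h.py <<'E'
YAW=0.032
def ang(d,c,t,z=126):
    a,b=plane(d,c[0],c[1],z),plane(d,t[0],t[1],z); v=b-a
    return -(np.arctan2(v[1],v[0])-YAW), np.hypot(*v[:2]), a.round(1)
def tool(s,p):
    return ((np.asarray(p)-s['tcp_pos'])@Q(s['tcp_rot'])/200).round(3)
E
python3 - <<'E'
from h import *
d=cam('wrist'); s=env.state()
k=lambda a,b:(a/1.4,b/1.4)
print('needle',ang(d,k(240,203),k(233,263))); print('mark',ang(d,k(240,203),k(184,240)))
a,b=plane(d,*k(373,221),154),plane(d,*k(373,371),154); print('wing',a,b,(a+b)/2,-(np.arctan2(*(b-a)[[1,0]])-YAW),np.linalg.norm(b-a))
kc=(a+b)/2; print(tool(s,[kc[0],kc[1],136]))
for n,p,z in [('green',k(607,297),103),('red',k(693,194),103)]: print(n,plane(d,*p,z))
P=cloud(d); print('green z',P[212,433],P[138,495])
E
```

```text
needle (np.float64(-0.37872462856598454), np.float64(30.387083513676483), array([536.8, -15.8, 126. ]))
mark (np.float64(0.43549739353047323), np.float64(34.287662897272796), array([536.8, -15.8, 126. ]))
wing [502.90871902  39.6298951  154.        ] [561.70371285  79.96545189 154.        ] [532.30621594  59.79767349 154.        ] -0.5692934049765723 71.30083057654788
[ 0.012 -0.037  0.476]
green [471.25201672 173.92502942 103.        ]
red [402.99829093 172.54467223 103.        ]
green z [471.24724456 164.30371927 119.69521504] [406.67056594 163.32222867 119.37201068]
```

drive_tool:
  targets:
    - [[0.006, -0.035, 0.15], [0, 0, 0], 0.36]
    - [[0.006, -0.035, 0.25], [0, 0, 0], 0.36]
    - [[0.006, -0.035, 0.3], [0, 0, 0], 0.36]
    - [[0.006, -0.035, 0.35], [0, 0, 0], 0.36]
    - [[0.006, -0.035, 0.4], [0, 0, 0], 0.36]
    - [[0.006, -0.035, 0.44], [0, 0, 0], 0.36]
    - [[0.006, -0.035, 0.48], [0, 0, 0], 0.36]
    - [[0.006, -0.035, 0.48], [0, 0, 0], 0.36]

```text
time: 2.85
tcp_pos: [532.6, 59.6, 133.8]
tcp_rot: [-0.001, -0.301, 0.954, 0.0]
ft_force: [-0.2, -1.5, -0.3]
grip_width: 30.9
finger_force: 0.0
```

```bash
python3 - <<'E'
from h import *
d=cam('wrist'); save(d,'w1',s=1.4); s=env.state(); print(s['tcp_pos'],s['ft_force'],s['moment'],s['grip_width'])
E
```

```text
[532.9778715   59.49132753 134.68482788] [0.65799013 0.0840286  0.57602224] [-0.04896814  0.09024428  0.02004803] 30.879345830535886
```

View pics/w1.png

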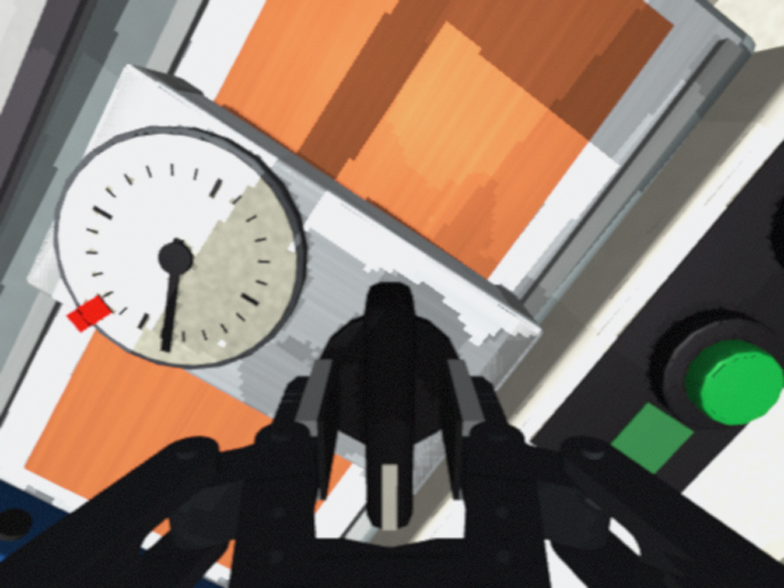

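drive_tool:
  targets:
    - [[0, 0, 0], [0, 0, 0.03], 0.24]
    - [[0, 0, 0], [0, 0, 0.1], 0.24]
    - [[0, 0, 0], [0, 0, 0.17], 0.24]
    - [[0, 0, 0], [0, 0, 0.24], 0.24]
    - [[0, 0, 0], [0, 0, 0.31], 0.24]
    - [[0, 0, 0], [0, 0, 0.38], 0.24]
    - [[0, 0, 0], [0, 0, 0.45], 0.24]
    - [[0, 0, 0], [0, 0, 0.52], 0.24]
    - [[0, 0, 0], [0, 0, 0.58], 0.24]
    - [[0, 0, 0], [0, 0, 0.64], 0.24]
    - [[0, 0, 0], [0, 0, 0.7], 0.24]
    - [[0, 0, 0], [0, 0, 0.7], 0.24]

```text
time: 3.9
tcp_pos: [533.5, 60.3, 136.1]
tcp_rot: [0.0, 0.244, 0.97, 0.001]
ft_force: [-1.4, 3.7, 0.8]
grip_width: 20.7
finger_force: 1.5
```

```bash
cat >> h.py <<'E'
def dial(d,c0,verb=True):
    """c0: world guess of dial centre at z=126. returns needle, mark angles from colours on the dial's plane"""
    im=d['frame']; hsv=cv2.cvtColor(im,cv2.COLOR_RGB2HSV).astype(int)
    v,u=np.mgrid[:420,:560]; W=plane(d,u,v,126.)
    def rel(c): return W[...,:2]-np.asarray(c)[:2]
    dark=(hsv[...,2]<60)
    # hub: dark blob near the guess
    r=np.hypot(*np.moveaxis(rel(c0),-1,0)); n,l,st,cc=cv2.connectedComponentsWithStats((dark&(r<27)).astype(np.uint8))
    i=1+np.argmax(st[1:,4]); m=(l==i).astype(np.uint8)
    dt=cv2.distanceTransform(m,cv2.DIST_L2,5); vv,uu=np.nonzero(dt>0.8*dt.max()); c=plane(d,uu.mean(),vv.mean(),126.)
    R=rel(c); r=np.hypot(R[...,0],R[...,1]); t=YAW-np.arctan2(R[...,1],R[...,0])
    mm=(l==i)&(r>8); needle=np.arctan2(np.sin(t[mm]).mean(),np.cos(t[mm]).mean())
    red=(hsv[...,1]>150)&(hsv[...,2]>80)&((hsv[...,0]<5)|(hsv[...,0]>174))&(r>20)&(r<42)
    n2,l2,s2,c2=cv2.connectedComponentsWithStats(red.astype(np.uint8)); j=1+np.argmax(s2[1:,4]); mk=l2==j
    mark=np.arctan2(np.sin(t[mk]).mean(),np.cos(t[mk]).mean())
    print('centre',c.round(1),'needle',needle.round(3),'mark',mark.round(3),'diff',(mark-needle).round(3),'npx',mm.sum(),r[mm].max().round(1),mk.sum())
E
python3 - <<'E'
from h import *
d=cam('wrist'); save(d,'w2',s=1.4); s=env.state(); print(s['tcp_pos'],s['ft_force'],s['moment'],s['grip_width'])
dial(d,(536,-15))
E
```

```text
[533.65642319  60.10063482 136.02777607] [-1.49913484  4.48684881  0.59957859] [0.58912967 0.10889818 0.04429165] 20.307648155906325Traceback (most recent call last):
  File "<stdin>", line 3, in <module>
  File "h.py", line 38, in dial
    n2,l2,s2,c2=cv2.connectedComponentsWithStats(red.astype(np.uint8)); j=1+np.argmax(s2[1:,4]); mk=l2==j
                                                                            ~~~~~~~~~^^^^^^^^^^
    return _wrapfunc(a, 'argmax', axis=axis, out=out, **kwds)
    return bound(*args, **kwds)
ValueError: attempt to get argmax of an empty sequence
```

View pics/w2.png

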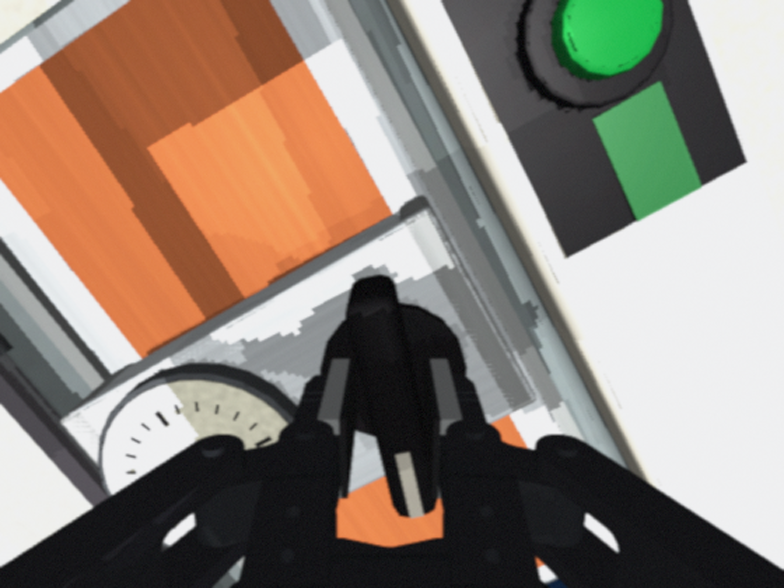

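drive_tool:
  targets:
    - [[0, 0, 0], [0, 0, 0.06], 0.24]
    - [[0, 0, 0], [0, 0, 0.12], 0.24]
    - [[0, 0, 0], [0, 0, 0.18], 0.24]
    - [[0, 0, 0], [0, 0, 0.23], 0.24]
    - [[0, 0, 0], [0, 0, 0.23], 0.24]
    - [[0, 0, 0], [0, 0, 0.2], 0.36]
    - [[0, 0, 0], [0, 0, 0.2], 0.36]
    - [[0, 0, -0.15], [0, 0, 0.2], 0.36]
    - [[0, 0, -0.3], [0, 0, 0.2], 0.36]
    - [[0, 0, -0.48], [0, 0, 0.15], 0.36]
    - [[0, 0, -0.48], [0, 0, 0.1], 0.36]

```text
time: 4.87
tcp_pos: [537.5, 58.7, 239.7]
tcp_rot: [0.006, 0.315, 0.949, 0.001]
ft_force: [1.0, 0.1, 1.1]
grip_width: 30.7
finger_force: 0.0
```

drive_tool:
  targets:
    - [[0, 0, 0], [0, 0, -0.8], 0.36]
    - [[0, 0, 0], [0, 0, -0.8], 0.36]
    - [[0, 0, 0], [0, 0, -0.8], 0.36]
    - [[0, 0, 0], [0, 0, -0.8], 0.36]
    - [[0, 0, 0], [0, 0, -0.8], 0.36]
    - [[0, 0, 0], [0, 0, -0.8], 0.36]
    - [[0, 0, 0], [0, 0, -0.8], 0.36]
    - [[0, 0, 0], [0, 0, -0.8], 0.36]
    - [[0, 0, 0], [0, 0, -0.8], 0.36]
    - [[0, 0, 0], [0, 0, -0.8], 0.36]
    - [[0, 0, 0], [0, 0, -0.8], 0.36]
    - [[0, 0, 0], [0, 0, -0.8], 0.36]

```text
time: 5.87
tcp_pos: [533.6, 59.0, 231.5]
tcp_rot: [0.0, -0.3, 0.954, -0.0]
ft_force: [0.3, 0.4, 0.1]
grip_width: 30.9
finger_force: 0.0
```

```bash
python3 - <<'E'
from h import *
d=cam('wrist'); save(d,'w3',s=1.4); s=env.state(); print(s['time'],s['tcp_pos'],s['tcp_rot'],s['ft_force'])
dial(d,(536,-15))
E
```

```text
5.9167 [533.51567715  59.08971701 231.43727386] [ 8.36524812e-05 -2.99168814e-01  9.54200162e-01 -2.52544759e-04] [-0.99412681 -0.05618627  0.6708393 ]h.py:36: RuntimeWarning: Mean of empty slice.
  mm=(l==i)&(r>8); needle=np.arctan2(np.sin(t[mm]).mean(),np.cos(t[mm]).mean())
  ret = ret.dtype.type(ret / rcount)
Traceback (most recent call last):
  File "h.py", line 40, in dial
    print('centre',c.round(1),'needle',needle.round(3),'mark',mark.round(3),'diff',(mark-needle).round(3),'npx',mm.sum(),r[mm].max().round(1),mk.sum())
                                                                                                                         ~~~~~~~~~^^
ValueError: zero-size array to reduction operation maximum which has no identity
```

View pics/w3.png

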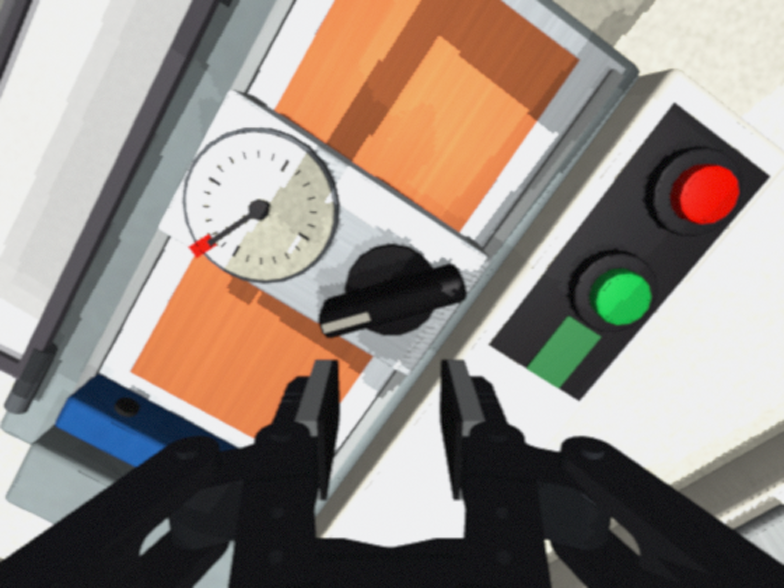

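```bash
python3 - <<'E'
from h import *
d=cam('wrist'); hsv=cv2.cvtColor(d['frame'],cv2.COLOR_RGB2HSV).astype(int)
v,u=np.mgrid[:420,:560]; c=np.array(plane(d,260/1.4,209/1.4,126.)); W=plane(d,u,v,126.)-c
H,S,V=hsv[...,0],hsv[...,1],hsv[...,2]
r0=np.hypot(W[...,0],W[...,1])
hub=(V<70)&(r0<6); c=c+W[hub].mean(0); W=plane(d,u,v,126.)-c; r=np.hypot(W[...,0],W[...,1]); t=YAW-np.arctan2(W[...,1],W[...,0])
nd=(V<100)&(r>7)&(r<25)&(abs(t-.43)<.3); rd=(S>150)&((H<5)|(H>174))&(r>24)&(r<42)
for T in(80,100,120):
  nd=(V<T)&(r>7)&(r<25)&(abs(t-.43)<.25); print(c.round(1),nd.sum(),np.arctan2(W[nd][:,1].sum(),W[nd][:,0].sum())*-1+YAW)
print(rd.sum(),t[rd].mean(),r[rd].mean(),t[rd].min(),t[rd].max())
g=lambda p,z:plane(d,p[0]/1.4,p[1]/1.4,z).round(1)
a,b=g((322,322),154),g((464,284),154); print('wing',a,b,(a+b)/2, YAW-np.arctan2((a-b)[1],(a-b)[0]))
print('face near corners',g((242,92),116),g((487,255),116))
E
```

```text
[538.1 -14.9 126. ] 52 0.46672925956186684
[538.1 -14.9 126. ] 72 0.46558213655910297
[538.1 -14.9 126. ] 89 0.4654651300554815
136 0.4673420995180599 34.73590096779319 0.373621909014215 0.5624961624476963
wing [558.3  38.5 154. ] [506.5  81.  154. ] [532.4   59.75 154.  ] 0.7190946260931671
face near corners [497.  -51.2 116. ] [493.2  92.4 116. ]
```

drive_tool:
  targets:
    - [[0.456, 0.08, 0], [0, 0, 0.367], 0]
    - [[0.456, 0.08, 0], [0, 0, 0.367], 0]
    - [[0.456, 0.08, 0], [0, 0, 0.367], 0]
    - [[0.456, 0.08, 0], [0, 0, 0.367], 0]
    - [[0.456, 0.08, 0], [0, 0, 0.367], 0]
    - [[0.456, 0.08, 0.2], [0, 0, 0.367], 0]
    - [[0.456, 0.08, 0.4], [0, 0, 0.367], 0]
    - [[0.456, 0.08, 0.58], [0, 0, 0.367], 0]
    - [[0.456, 0.08, 0.67], [0, 0, 0.367], 0]
    - [[0.456, 0.08, 0.67], [0, 0, 0.367], 0]

```text
time: 6.8
tcp_pos: [445.5, 20.6, 92.7]
tcp_rot: [-0.004, -0.016, 1.0, 0.001]
ft_force: [-0.7, 0.0, 1.7]
grip_width: 0.2
finger_force: 0.0
```

drive_tool:
  targets:
    - [[-0.06, 0, 0], [0, 0, 0], 0]
    - [[-0.12, 0, 0], [0, 0, 0], 0]
    - [[-0.16, 0, 0], [0, 0, 0], 0]
    - [[-0.2, 0, 0], [0, 0, 0], 0]
    - [[-0.25, 0, 0], [0, 0, 0], 0]
    - [[-0.3, 0, 0], [0, 0, 0], 0]
    - [[-0.35, 0, 0], [0, 0, 0], 0]
    - [[-0.4, 0, 0], [0, 0, 0], 0]
    - [[-0.45, 0, 0], [0, 0, 0], 0]
    - [[-0.5, 0, 0], [0, 0, 0], 0]
    - [[-0.55, 0, 0], [0, 0, 0], 0]
    - [[-0.6, 0, 0], [0, 0, 0], 0]

```text
time: 7.8
tcp_pos: [569.2, 24.1, 98.1]
tcp_rot: [-0.001, -0.017, 1.0, -0.0]
ft_force: [-5.7, -1.2, 4.4]
grip_width: 0.5
finger_force: 3.0
```

drive_tool:
  targets:
    - [[-0.02, 0, 0], [0, 0, 0], 0]
    - [[-0.04, 0, 0], [0, 0, 0], 0]
    - [[-0.06, 0, 0], [0, 0, 0], 0]
    - [[-0.08, 0, 0], [0, 0, 0], 0]
    - [[-0.1, 0, 0], [0, 0, 0], 0]
    - [[-0.11, 0, 0], [0, 0, 0], 0]
    - [[-0.12, 0, 0], [0, 0, 0], 0]
    - [[-0.13, 0, 0], [0, 0, 0], 0]

```text
time: 8.47
tcp_pos: [595.0, 25.1, 97.8]
tcp_rot: [-0.001, -0.017, 1.0, -0.0]
ft_force: [-5.5, -1.3, 3.6]
grip_width: 0.0
finger_force: 2.6
```

drive_tool:
  targets:
    - [[-0.01, 0, 0], [0, 0, 0], 0]
    - [[-0.02, 0, 0], [0, 0, 0], 0]
    - [[-0.03, 0, 0], [0, 0, 0], 0]
    - [[-0.035, 0, 0], [0, 0, 0], 0]
    - [[-0.04, 0, 0], [0, 0, 0], 0]
    - [[-0.045, 0, 0], [0, 0, 0], 0]
    - [[-0.045, 0, 0], [0, 0, 0], 0]

```text
time: 9.05
tcp_pos: [604.3, 25.4, 97.7]
tcp_rot: [-0.0, -0.017, 1.0, -0.0]
ft_force: [-4.9, -0.8, 2.9]
grip_width: 0.2
finger_force: 2.2
```

drive_tool:
  targets:
    - [[-0.005, 0, 0], [0, 0, 0], 0]
    - [[-0.01, 0, 0], [0, 0, 0], 0]
    - [[-0.01, 0, 0], [0, 0, 0], 0]

```text
time: 9.3
tcp_pos: [604.7, 25.5, 97.5]
tcp_rot: [-0.002, -0.017, 1.0, -0.0]
ft_force: [-10.4, -2.3, 7.7]
grip_width: 0.3
finger_force: 5.4
```

Force is rising near the expected home; a little more to confirm.

drive_tool:
  targets:
    - [[-0.004, 0, 0], [0, 0, 0], 0]
    - [[-0.008, 0, 0], [0, 0, 0], 0]
    - [[-0.012, 0, 0], [0, 0, 0], 0]
    - [[-0.012, 0, 0], [0, 0, 0], 0]

```text
time: 9.63
tcp_pos: [604.7, 25.5, 97.5]
tcp_rot: [-0.005, -0.017, 1.0, -0.0]
ft_force: [-21.5, -1.9, 15.5]
grip_width: 0.2
finger_force: 10.6
```

drive_tool:
  targets:
    - [[0.06, 0, 0], [0, 0, 0], 0]
    - [[0.15, 0, 0], [0, 0, 0], 0]
    - [[0.25, 0, 0], [0, 0, 0], 0]
    - [[0.3, 0, -0.2], [0, 0, 0], 0]
    - [[0.3, 0, -0.4], [0, 0, 0], 0]
    - [[0.3, 0, -0.6], [0, 0, 0], 0]
    - [[0.3, 0, -0.8], [0, 0, 0], 0]
    - [[0.3, 0, -0.8], [0, 0, 0], 0]
    - [[0.3, 0, -0.8], [0, 0, 0], 0]

```text
time: 10.38
tcp_pos: [551.5, 23.6, 261.5]
tcp_rot: [0.005, -0.017, 1.0, -0.0]
ft_force: [0.1, 0.7, -0.2]
grip_width: 0.2
finger_force: 0.0
```

```bash
python3 - <<'E'
from h import *
d=cam('wrist'); save(d,'w4',s=1.4); s=env.state(); print(s['time'],s['tcp_pos'],s['tcp_rot'],s['ft_force'],d['o'])
R=np.array([[np.cos(.032),-np.sin(.032),0],[np.sin(.032),np.cos(.032),0],[0,0,1]])
print(proj(d,(np.array([[80,-36,126],[40,-77,116],[40,77,116],[120,-77,116],[120,77,116]])@R.T)+[574.5,24,0])*1.4)
E
```

```text
10.4333 [549.91969251  23.682146   258.64108065] [ 2.01976710e-03 -1.71148208e-02  9.99851486e-01 -9.26393949e-05] [0.73219424 0.54946872 0.29497825] [475.08613551  20.85647212 404.53100197]
[[331.09087854 428.14950336]
 [264.43714455 362.47923354]
 [513.74167365 363.18326556]
 [272.97935216 471.93757403]
 [504.59871313 472.60971043]]
```

View pics/w4.png

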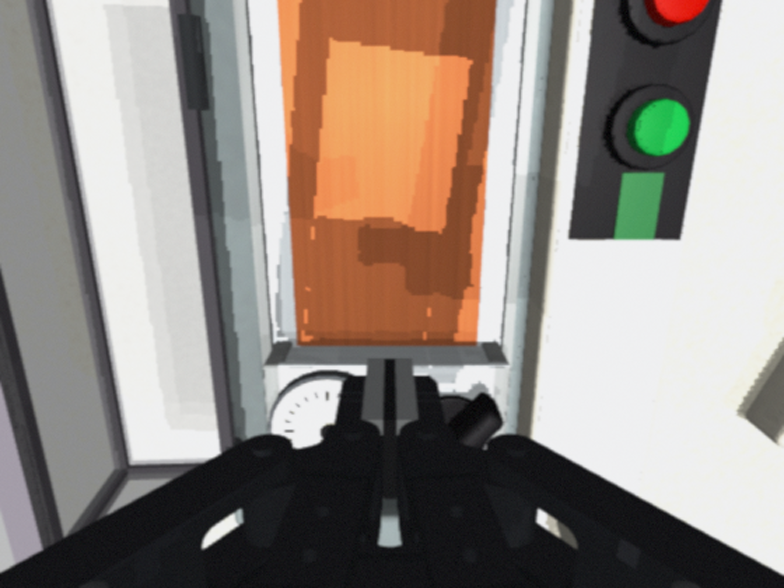

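drive_tool:
  targets:
    - [[0.2, 0, -0.2], [0, 0, 0], 0]
    - [[0.4, 0, -0.35], [0, 0, 0], 0]
    - [[0.4, 0, -0.45], [0, 0, 0], 0]
    - [[0.4, 0, -0.45], [0, 0, 0], 0]
    - [[0.4, 0, -0.45], [0, 0, 0], 0]
    - [[0.4, 0, -0.45], [0, 0, 0], 0]

```text
time: 10.93
tcp_pos: [468.6, 20.9, 345.6]
tcp_rot: [-0.001, -0.017, 1.0, 0.0]
ft_force: [0.2, 0.4, -1.6]
grip_width: -0.5
finger_force: 0.0
```

```bash
python3 - <<'E'
from h import *
d=cam('wrist'); s=env.state(); print(s['time'],s['tcp_pos'],s['tcp_rot'],d['o'])
R=np.array([[np.cos(.032),-np.sin(.032),0],[np.sin(.032),np.cos(.032),0],[0,0,1]])
p=proj(d,(np.array([[80,-36,126],[40,-77,116],[40,77,116],[120,-77,116],[120,77,116]])@R.T)+[574.5,24,0]); print(p)
u,v=p[0].astype(int); save(d,'w5',(u-70,max(v-60,0),u+130,v+60),4)
E
```

```text
10.9833 [468.45567967  20.98729772 344.91695197] [-1.67363632e-03 -1.70782225e-02  9.99852713e-01  2.92848240e-04] [393.79556657  18.12438279 489.37975448]
[[246.28872373 330.4265151 ]
 [210.53364114 295.14881325]
 [344.5183968  295.42896069]
 [213.91541166 353.56873085]
 [340.86235777 353.81713762]]
```

View pics/w5.png

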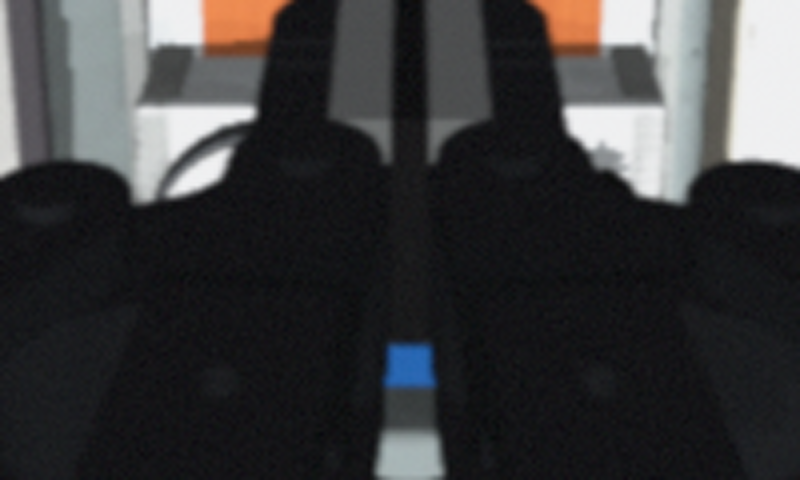

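drive_tool:
  targets:
    - [[-0.69, -0.48, 0], [0, 0, 0], 0]
    - [[-0.69, -0.48, 0], [0, 0, 0], 0]
    - [[-0.69, -0.48, 0], [0, 0, 0], 0]
    - [[-0.69, -0.48, 0], [0, 0, 0], 0]
    - [[-0.69, -0.48, 0], [0, 0, 0], 0]
    - [[-0.69, -0.48, 0], [0, 0, 0], 0]
    - [[-0.69, -0.48, 0], [0, 0, 0], 0]

```text
time: 11.57
tcp_pos: [609.6, -70.2, 344.3]
tcp_rot: [-0.002, -0.017, 1.0, 0.001]
ft_force: [-0.3, 0.3, 0.8]
grip_width: -0.1
finger_force: 0.0
```

```bash
python3 - <<'E'
from h import *
d=cam('wrist'); s=env.state(); print(s['time'],s['tcp_pos'])
R=np.array([[np.cos(.032),-np.sin(.032),0],[np.sin(.032),np.cos(.032),0],[0,0,1]])
p=proj(d,(np.array([[80,-36,126]])@R.T)+[574.5,24,0]); print(p)
u,v=p[0].astype(int); save(d,'w6',(u-60,max(v-60,0),u+80,v+50),5)
np.save('w6.npy',[p[0][0]-0,p[0][1]])
E
```

```text
11.6167 [609.41273197 -69.72657059 345.81179101]
[[334.60387556 218.4280221 ]]
```

View pics/w6.png

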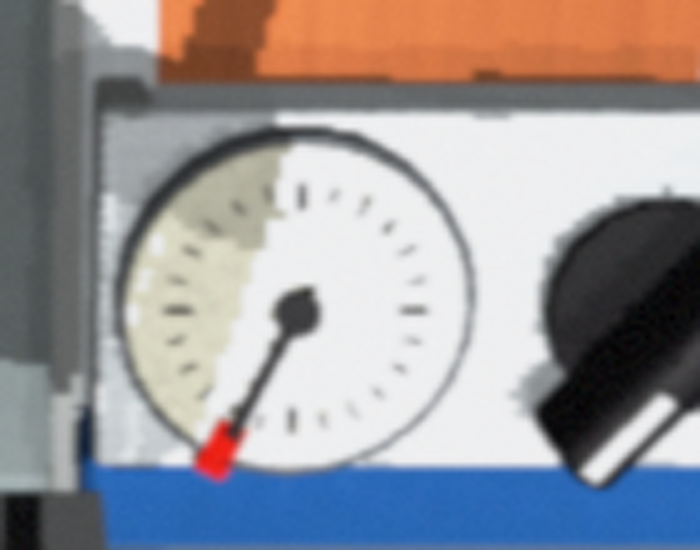

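drive_tool:
  targets:
    - [[0.311, -0.35, -0.05], [0, 0, 0], 0]
    - [[0.311, -0.55, -0.05], [0, 0, 0], 0]
    - [[0.311, -0.75, -0.05], [0, 0, 0], 0]
    - [[0.311, -0.75, -0.05], [0, 0, 0], 0]
    - [[0.311, -0.75, -0.05], [0, 0, 0], 0]
    - [[0.311, -0.75, -0.05], [0, 0, 0], 0]
    - [[0.311, -0.75, 0.15], [0, 0, 0], 0]
    - [[0.311, -0.75, 0.3], [0, 0, 0], 0]
    - [[0.311, -0.75, 0.43], [0, 0, 0], 0]
    - [[0.311, -0.75, 0.43], [0, 0, 0], 0]

```text
time: 12.45
tcp_pos: [550.2, -218.5, 255.2]
tcp_rot: [-0.004, -0.018, 1.0, 0.003]
ft_force: [-0.4, 0.7, -1.0]
grip_width: 0.1
finger_force: 0.0
```

```bash
cat >> h.py <<'E'
RC=np.array([[np.cos(.032),-np.sin(.032),0],[np.sin(.032),np.cos(.032),0],[0,0,1]]); OC=np.array([574.5,24,0])
def hoodpath(ths,s0=180,w=14,x=-30,clear=0):
    s=env.state(); print(s['time'].__round__(2),'tcp coater',((s['tcp_pos']-OC)@RC).round(1),'F',s['ft_force'].round(1))
    for t in ths:
        n=np.array([0,-np.sin(t),np.cos(t)])
        p=np.array([x,-105+s0*np.cos(t)-92*np.sin(t),75+s0*np.sin(t)+92*np.cos(t)])+n*clear
        p[1]-=w*min(1,np.sin(t)*2)
        print(round(t,2),p.round(0),tool(s,OC+RC@p))
E
python3 - <<'E'
from h import *
d=cam('top'); q=(cloud(d).reshape(-1,3)-OC)@RC
m=(q[:,0]>-180)&(q[:,0]<-80)&(q[:,1]<-95)&(q[:,1]>-260)&(q[:,2]>260)&(q[:,2]<300); print(np.percentile(q[m],[2,50,98],axis=0).round(0).tolist())
hoodpath(np.arange(1.55,-.01,-.1))
E
```

```text
[[-177.0, -158.0, 274.0], [-115.0, -121.0, 281.0], [-82.0, -103.0, 287.0]]
12.5 tcp coater [ -30.8 -242.5  258.7] F [-0.5  0.3  0.1]
1.55 [ -30. -207.  257.] [-0.005  0.176  0.01 ]
1.45 [ -30. -189.  265.] [-0.005  0.269 -0.03 ]
1.35 [ -30. -169.  271.] [-0.005  0.366 -0.059]
1.25 [ -30. -150.  275.] [-0.006  0.465 -0.079]
1.15 [ -30. -129.  277.] [-0.006  0.566 -0.089]
1.05 [ -30. -109.  277.] [-0.007  0.667 -0.089]
0.95 [-30. -89. 275.] [-0.007  0.767 -0.079]
0.85 [-30. -69. 271.] [-0.008  0.866 -0.058]
0.75 [-30. -50. 265.] [-0.008  0.963 -0.028]
0.65 [-30. -31. 257.] [-0.009  1.056  0.011]
0.55 [-30. -14. 248.] [-0.009  1.144  0.06 ]
0.45 [-30.   5. 236.] [-0.01   1.237  0.117]
0.35 [-30.  23. 223.] [-0.011  1.327  0.182]
0.25 [-30.  40. 209.] [-0.011  1.41   0.255]
0.15 [-30.  55. 193.] [-0.012  1.487  0.334]
0.05 [-30.  69. 176.] [-0.013  1.555  0.419]
```

drive_tool:
  targets:
    - [[-0.005, 0.1, 0.01], [0, 0, 0], 0]
    - [[-0.005, 0.15, 0.01], [0, 0, 0], 0]
    - [[-0.005, 0.18, 0.01], [0, 0, 0], 0]
    - [[-0.005, 0.22, -0.01], [0, 0, 0], 0]
    - [[-0.005, 0.27, -0.03], [0, 0, 0], 0]
    - [[-0.005, 0.32, -0.045], [0, 0, 0], 0]
    - [[-0.005, 0.366, -0.059], [0, 0, 0], 0]
    - [[-0.006, 0.415, -0.07], [0, 0, 0], 0]
    - [[-0.006, 0.465, -0.079], [0, 0, 0], 0]
    - [[-0.006, 0.515, -0.085], [0, 0, 0], 0]
    - [[-0.006, 0.566, -0.089], [0, 0, 0], 0]

```text
time: 13.42
tcp_pos: [550.6, -108.6, 280.5]
tcp_rot: [0.001, -0.017, 1.0, -0.0]
ft_force: [-1.4, -2.8, 4.6]
grip_width: 0.1
finger_force: 2.8
```

```bash
cat >> h.py <<'E'
def hood():
    d=cam('top'); q=(cloud(d).reshape(-1,3)-OC)@RC
    # frame end strip near x in -185..-110: highest z and its y
    m=(q[:,0]>-183)&(q[:,0]<-100)&(q[:,1]>-210)&(q[:,1]<120)&(q[:,2]>135)&(q[:,2]<310)
    h=q[m]; ths=np.arange(0,1.7,.005)
    # outer top corner = max projection on direction between y and z faces
    if len(h)<20: print('few',len(h)); return
    b=[abs(np.percentile((h[:,1]+105)*np.cos(t)+(h[:,2]-75)*np.sin(t),99)-205)+abs(np.percentile(-(h[:,1]+105)*np.sin(t)+(h[:,2]-75)*np.cos(t),99)-92) for t in ths]
    print('hood est',ths[np.argmin(b)],min(b).round(1),len(h))
E
python3 - <<'E'
from h import *
hood()
hoodpath(np.arange(1.15,.4,-.1))
E
```

```text
hood est 1.205 7.7 682
13.47 tcp coater [ -28.  -129.8  280.4] F [-0.2 -1.6  4.4]
1.15 [ -30. -129.  277.] [0.01  0.002 0.018]
1.05 [ -30. -109.  277.] [0.01  0.103 0.018]
0.95 [-30. -89. 275.] [0.009 0.203 0.028]
0.85 [-30. -69. 271.] [0.009 0.302 0.048]
0.75 [-30. -50. 265.] [0.009 0.399 0.078]
0.65 [-30. -31. 257.] [0.009 0.492 0.117]
0.55 [-30. -14. 248.] [0.008 0.581 0.165]
0.45 [-30.   5. 236.] [0.008 0.673 0.222]
```

drive_tool:
  targets:
    - [[0, 0.05, 0.01], [0, 0, 0], 0]
    - [[0, 0.1, 0.016], [0, 0, 0], 0]
    - [[0, 0.15, 0.02], [0, 0, 0], 0]
    - [[0, 0.2, 0.028], [0, 0, 0], 0]
    - [[0, 0.25, 0.036], [0, 0, 0], 0]
    - [[0, 0.3, 0.048], [0, 0, 0], 0]
    - [[0, 0.35, 0.062], [0, 0, 0], 0]
    - [[0, 0.4, 0.078], [0, 0, 0], 0]
    - [[0, 0.445, 0.097], [0, 0, 0], 0]
    - [[0, 0.49, 0.117], [0, 0, 0], 0]

```text
time: 14.3
tcp_pos: [547.7, -9.7, 256.7]
tcp_rot: [0.001, -0.017, 1.0, 0.001]
ft_force: [0.8, -0.6, 4.9]
grip_width: 0.2
finger_force: 2.3
```

```bash
python3 - <<'E'
from h import *
hood()
hoodpath(np.arange(.65,-.06,-.1))
E
```

```text
hood est 0.685 8.6 1271
14.35 tcp coater [-28.5 -31.2 255.4] F [0.3 1.7 3.4]
0.65 [-30. -31. 257.] [ 0.008 -0.001 -0.009]
0.55 [-30. -14. 248.] [0.007 0.088 0.04 ]
0.45 [-30.   5. 236.] [0.007 0.18  0.097]
0.35 [-30.  23. 223.] [0.007 0.27  0.162]
0.25 [-30.  40. 209.] [0.007 0.354 0.235]
0.15 [-30.  55. 193.] [0.006 0.431 0.314]
0.05 [-30.  69. 176.] [0.006 0.499 0.399]
-0.05 [-30.  81. 158.] [0.006 0.559 0.489]
```

drive_tool:
  targets:
    - [[0, 0.045, 0.02], [0, 0, 0], 0]
    - [[0, 0.088, 0.045], [0, 0, 0], 0]
    - [[0, 0.135, 0.07], [0, 0, 0], 0]
    - [[0, 0.18, 0.1], [0, 0, 0], 0]
    - [[0, 0.225, 0.132], [0, 0, 0], 0]
    - [[0, 0.27, 0.165], [0, 0, 0], 0]
    - [[0, 0.31, 0.2], [0, 0, 0], 0]
    - [[0, 0.354, 0.238], [0, 0, 0], 0]
    - [[0, 0.385, 0.27], [0, 0, 0], 0]
    - [[0, 0.41, 0.295], [0, 0, 0], 0]
    - [[0, 0.431, 0.316], [0, 0, 0], 0]
    - [[0, 0.431, 0.316], [0, 0, 0], 0]

```text
time: 15.35
tcp_pos: [543.3, 75.8, 191.1]
tcp_rot: [-0.001, -0.017, 1.0, 0.0]
ft_force: [0.3, 0.0, -0.9]
grip_width: 0.1
finger_force: 0.0
```

```bash
python3 - <<'E'
from h import *
hood()
hoodpath(np.arange(.15,-.06,-.05))
E
```

```text
hood est 0.15 7.3 1421
15.4 tcp coater [-29.2  52.3 191.7] F [-0.7  0.1  0.6]
0.15 [-30.  55. 193.] [ 0.004  0.014 -0.006]
0.1 [-30.  62. 185.] [0.004 0.049 0.036]
0.05 [-30.  69. 176.] [0.003 0.082 0.079]
-0.0 [-30.  75. 167.] [0.003 0.113 0.124]
-0.05 [-30.  81. 158.] [0.003 0.142 0.169]
```

drive_tool:
  targets:
    - [[0, 0.015, 0.012], [0, 0, 0], 0]
    - [[0, 0.03, 0.024], [0, 0, 0], 0]
    - [[0, 0.04, 0.036], [0, 0, 0], 0]
    - [[0, 0.05, 0.046], [0, 0, 0], 0]
    - [[0, 0.06, 0.056], [0, 0, 0], 0]
    - [[0, 0.07, 0.066], [0, 0, 0], 0]
    - [[0, 0.078, 0.076], [0, 0, 0], 0]
    - [[0, 0.085, 0.086], [0, 0, 0], 0]
    - [[0, 0.09, 0.094], [0, 0, 0], 0]
    - [[0, 0.095, 0.102], [0, 0, 0], 0]
    - [[0, 0.1, 0.11], [0, 0, 0], 0]

```text
time: 16.32
tcp_pos: [543.4, 94.9, 170.3]
tcp_rot: [-0.0, -0.017, 1.0, -0.0]
ft_force: [0.5, -0.6, -0.2]
grip_width: 0.1
finger_force: 0.4
```

drive_tool:
  targets:
    - [[0, 0, 0.005], [0, 0, 0], 0]
    - [[0, 0, 0.01], [0, 0, 0], 0]
    - [[0, 0, 0.015], [0, 0, 0], 0]
    - [[0, 0, 0.015], [0, 0, 0], 0]

```text
time: 16.65
tcp_pos: [543.4, 94.9, 167.4]
tcp_rot: [0.0, -0.017, 1.0, 0.0]
ft_force: [-0.0, -0.4, -0.1]
grip_width: 0.1
finger_force: 0.1
```

drive_tool:
  targets:
    - [[0, 0, 0.004], [0, 0, 0], 0]
    - [[0, 0, 0.008], [0, 0, 0], 0]
    - [[0, 0, 0.012], [0, 0, 0], 0]
    - [[0, 0, 0.016], [0, 0, 0], 0]
    - [[0, 0, 0.02], [0, 0, 0], 0]
    - [[0, 0, 0.02], [0, 0, 0], 0]

```text
time: 17.15
tcp_pos: [543.6, 94.9, 166.9]
tcp_rot: [0.0, -0.017, 1.0, -0.0]
ft_force: [-11.0, 0.0, 21.2]
grip_width: -0.0
finger_force: 10.5
```

```bash
python3 - <<'E'
from h import *
hood(); hoodpath([0])
E
```

```text
hood est 0.03 6.1 1373
17.2 tcp coater [-28.7  71.9 166.9] F [-10.5   0.6  20.9]
0 [-30.  75. 167.] [ 0.007  0.016 -0.   ]
```

drive_tool:
  targets:
    - [[0, 0, -0.05], [0, 0, 0], 0]
    - [[0, 0, -0.2], [0, 0, 0], 0]
    - [[0, 0, -0.3], [0, 0, 0.1], 0]
    - [[0.2, 0.2, -0.3], [0, 0, 0.2], 0]
    - [[0.348, 0.367, -0.3], [0, 0, 0.3], 0]
    - [[0.348, 0.367, -0.3], [0, 0, 0.4], 0]
    - [[0.348, 0.367, -0.3], [0, 0, 0.5], 0]
    - [[0.348, 0.367, -0.3], [0, 0, 0.6], 0]
    - [[0.348, 0.367, -0.3], [0, 0, 0.6], 0]

```text
time: 17.95
tcp_pos: [471.0, 166.1, 223.6]
tcp_rot: [0.0, 0.409, 0.913, -0.0]
ft_force: [-0.0, -0.5, -0.6]
grip_width: -0.0
finger_force: 0.0
```

drive_tool:
  targets:
    - [[0, 0, 0], [0, 0, 0.4], 0]
    - [[0, 0, 0], [0, 0, 0.4], 0]
    - [[0, 0, 0], [0, 0, 0.4], 0]
    - [[0, 0, 0], [0, 0, 0.4], 0]
    - [[0, 0, 0], [0, 0, 0.4], 0]
    - [[0, 0, 0], [0, 0, 0.4], 0]
    - [[0, 0, 0], [0, 0, 0.4], 0]

```text
time: 18.53
tcp_pos: [471.3, 165.7, 223.4]
tcp_rot: [0.0, 0.667, 0.745, -0.0]
ft_force: [-1.1, -0.3, 0.4]
grip_width: -0.4
finger_force: 0.0
```

```bash
python3 - <<'E'
from h import *
s=env.state(); print(s['time'],s['tcp_pos'],s['tcp_rot'],s['joint_positions'].round(2) if hasattr(s['joint_positions'],'round') else s['joint_positions'])
for n in ['wrist','scene']:
    d=cam(n); hsv=cv2.cvtColor(d['frame'],cv2.COLOR_RGB2HSV).astype(int); P=cloud(d)
    near=(np.abs(P[...,0]-472)<40)&(np.abs(P[...,1]-166)<40)&(P[...,2]>105)
    m=near&(hsv[...,1]>110)&(hsv[...,0]>40)&(hsv[...,0]<85)&(hsv[...,2]>60)
    if m.sum()>5:
        v,u=np.nonzero(m); z=np.median(P[m][:,2]); print(n,m.sum(),'z',z,'c',plane(d,u.mean(),v.mean(),z).round(1),np.median(P[m],0).round(1), np.percentile(P[m],[2,98],axis=0).round(1).tolist())
q=(cloud(d).reshape(-1,3)-OC)@RC
m=(q[:,0]>-180)&(q[:,0]<140)&(q[:,1]>40)&(q[:,1]<98)&(q[:,2]>130)&(q[:,2]<200); print('hood top z',np.percentile(q[m][:,2],[10,50,90]),m.sum())
E
```

```text
18.5333 [471.31174837 165.67789879 223.39784556] [ 2.51997264e-05  6.67470831e-01  7.44635931e-01 -1.37417832e-04] [ 0.18 -0.08  1.86 -0.    1.36  0.07]
wrist 1363 z 117.85353746186715 c [470.8 166.9 117.9] [470.8 166.8 117.9] [[457.7, 152.4, 108.4], [484.2, 179.9, 119.4]]
scene 37 z 114.66602473878777 c [475.7 165.4 114.7] [474.5 164.5 114.7] [[463.7, 155.4, 111.3], [489.5, 176.9, 119.0]]
hood top z [162.8284172  165.17375641 167.5828475 ] 1567
```

drive_tool:
  targets:
    - [[0, 0, 0.15], [0, 0, 0], 0]
    - [[0, 0, 0.3], [0, 0, 0], 0]
    - [[0, 0, 0.42], [0, 0, 0], 0]
    - [[0, 0, 0.5], [0, 0, 0], 0]
    - [[0, 0, 0.52], [0, 0, 0], 0]
    - [[0, 0, 0.53], [0, 0, 0], 0]
    - [[0, 0, 0.54], [0, 0, 0], 0]
    - [[0, 0, 0.55], [0, 0, 0], 0]
    - [[0, 0, 0.555], [0, 0, 0], 0]
    - [[0, 0, 0.56], [0, 0, 0], 0]
    - [[0, 0, 0.56], [0, 0, 0], 0]

```text
time: 19.55
tcp_pos: [472.4, 166.0, 112.5]
tcp_rot: [0.001, 0.669, 0.744, 0.001]
ft_force: [-0.3, 0.3, 4.7]
grip_width: 0.1
finger_force: 2.0
```

drive_tool:
  targets:
    - [[0, 0, 0.005], [0, 0, 0], 0]
    - [[0, 0, 0.01], [0, 0, 0], 0]
    - [[0, 0, 0.01], [0, 0, 0], 0]

```text
time: 19.8
tcp_pos: [472.4, 166.0, 111.0]
tcp_rot: [0.001, 0.669, 0.744, 0.001]
ft_force: [-2.4, -0.3, 9.4]
grip_width: 0.2
finger_force: 4.8
```

One more step to be sure it is bottomed, then release.

drive_tool:
  targets:
    - [[0, 0, 0.005], [0, 0, 0], 0]
    - [[0, 0, 0.01], [0, 0, 0], 0]
    - [[0, 0, 0.01], [0, 0, 0], 0]

```text
time: 20.05
tcp_pos: [472.6, 166.1, 110.7]
tcp_rot: [0.001, 0.669, 0.744, 0.001]
ft_force: [-8.4, -1.2, 23.7]
grip_width: -0.1
finger_force: 11.5
```

drive_tool:
  targets:
    - [[0, 0, -0.05], [0, 0, 0], 0]
    - [[0, 0, -0.1], [0, 0, 0], 0]
    - [[0, 0, -0.25], [0, 0, 0], 0]
    - [[0, 0, -0.4], [0, 0, 0], 0]
    - [[0, 0, -0.6], [0, 0, 0], 0]
    - [[0, 0, -0.6], [0, 0, 0], 0]
    - [[0, 0, -0.6], [0, 0, 0], 0]

```text
time: 20.63
tcp_pos: [473.0, 166.2, 230.5]
tcp_rot: [0.002, 0.669, 0.744, 0.002]
ft_force: [-1.1, 0.4, -1.0]
grip_width: -0.0
finger_force: 0.0
```

```bash
python3 - <<'E'
from h import *
s=env.state(); print(s['time'],s['tcp_pos'],s['ft_force'],np.abs(s['qd']).max())
d=cam('wrist'); hsv=cv2.cvtColor(d['frame'],cv2.COLOR_RGB2HSV).astype(int); P=cloud(d)
for n,x,lo,hi in [('green',472,40,85),('red',406,-1,6)]:
    m=(np.abs(P[...,0]-x)<30)&(np.abs(P[...,1]-166)<40)&(P[...,2]>105)&(hsv[...,1]>110)&(hsv[...,0]>lo)&(hsv[...,0]<hi)
    print(n,m.sum(),np.median(P[m][:,2]) if m.any() else None)
q=(P.reshape(-1,3)-OC)@RC
m=(q[:,0]>-180)&(q[:,0]<140)&(q[:,1]>40)&(q[:,1]<98)&(q[:,2]>130)&(q[:,2]<200); print('hood z',np.percentile(q[m][:,2],[10,50,90]) if m.any() else None)
hood()
E
```

```text
20.6333 [473.04297614 166.16773935 230.48644451] [-1.09248148  0.41218108 -0.95026326] 0.06655285238972918
green 1369 117.836916837491
red 1370 117.82074086981615
hood z [144.41371437 168.12108922 169.0397103 ]
hood est 0.145 2.9 1717
```

```bash
python3 -c "
from rig import env
print(env.job_done())"
```

```text
the job is handed in; nothing more can be done
None
```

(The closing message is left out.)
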